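# Make up two changeover kits for the filling line

### The arm

A 7-joint arm with a two-finger parallel gripper is mounted at the origin on the work surface. World frame = base frame: x ahead of the robot, y to its left, z up, the work surface at z = 0. Lengths are in m, angles in rad, forces in N, time in s.
With the tool pointing down it reaches from about 0.35 to 0.9 m from the base axis. Payload 8.1 kg.
Tool frame: the origin (TCP) lies at the very end of the fingers, on their centre line; the grasp point (between the pads) lies 19 mm behind it; x points along the fingers, y is the direction in which the jaws open and shut, and the axes are right-handed (so a half turn about x gives the same grasp; the last joint's range is limited). The gripper opens to 85 mm and grips with 20 to 120 N. Pads are 22 mm wide; open, the fingers measure 114 mm over their backs; the gripper's body (76 mm by 85 mm) begins 54 mm behind the grasp point. The pads swing forward as they close: fully open they stand 13 mm farther back than shut.
Start: joints at [-1.413, 0.434, 0.025, 1.573, -0.012, 1.134, -0.075], TCP at [0.161, 0.604, 0.231] pointing down, gripper open.
Joint ranges: [-2.62, 2.62], [-0.44, 2.09], [-1.27, 1.32], [0.08, 2.57], [-1.32, 4.46], [0.12, 2], [-2.74, 2.74]. Speed limits (rad/s): [2.22, 2.22, 3.01, 3.01, 3.14, 3.14, 3.14].

### API

Orientations are given as a rotation vector (axis times angle).
In Python, from bench import env, optics gives the robot as it stands. The module is installed in compiled form; this text tells all that it offers.
- The arm moves only by the shell command python3 -m jog 'ROWS' [OPENING]. ROWS is JSON, a list that holds one entry, the list of rows, each a list of 6 numbers: the shift along the tool's x, y, z in units of 0.25 m (1.0 is 0.25 m), then the turn, a rotation vector about the tool's x, y, z in units of 2 pi rad (1.0 is 2 pi rad). A call has 1 to 8 rows; each row is the pose to reach, as a shift and turn from the pose commanded when the call began, along the tool's axes at that moment, turning the shorter way round; what a row does not reach only later rows make up. A row lasts 1/10 s, in which the tool goes at most 50 mm and 8.59 degrees, less where a joint would pass 70% of its speed; a pose out of reach is approached as far as the arm can. A call with a number of a shift or a turn outside -1 to 1 is refused whole. A call with a gripper value outside its range is refused whole. OPENING is the opening in per cent of the stroke, from 0 (shut) to 100 (fully open), set as the call begins (- or left out, the last holds). The fingers move at their own pace and stop on an object; the grip force is fixed at half the most. Time passes only in rows, so rows that repeat a pose let the fingers close. It gives the time, the measured TCP pose, the force and the opening at its end, in the units of the state.
- env.get_state(): the state, without advancing time (a new reading comes with each control period).
- optics.capture(name): name is "scene" or "side" or "wrist"; returns the picture (400x640x3 uint8, red, green, blue); there is no depth.
- optics.camera_info(name): a dict with "mtx" (3x3 intrinsics, pixels), "world_to_cam" (4x4, takes a point from world to camera coordinates). Camera axes: x right, y down, z forward; pixel columns grow to the right and rows downward; lengths in m; the calibration is good to about 2 mm. A picture is of the moment at which its call begins: read the wrist's pose just before it. camera_info takes no time and is no camera call; for the wrist camera it gives the pose at the moment of the call.
- env.job_done(): hands the job in, once; it reports no verdict.
The state is a dict: "clock": time; "q": joint angles; "qvel": joint speeds; "tau": joint torques, N m; "position": TCP position; "eef_rot": TCP orientation; "wrist_force": force on the tool from outside, world axes, zero at the start; "ft_torque": the same for the moment, N m; "gripper_width": finger opening in m.
Only numpy, scipy, OpenCV 4.12 (cv2) and the standard library are available. Lean on these libraries where they do the work, as an engineer would, in place of code of your own. Each camera call takes 0.05 s, during which the arm holds its last target.

### The job

Make up the two changeover kits for the filling line: in the two-compartment tray put the wide jar in the compartment next to the tray's handle and the large collar in the other; in the three-compartment tray put the slim bottle that stands loose on the bench next to the handle, the filling nozzle in the middle and the small collar at the far end. Everything stands upright or lies flat on the tray's floor, wholly inside its compartment, and is let go; leave the pipe tee, the check weight and the black closure lying among the stock where they are.

Things in the scene. Friction and masses are not known exactly. Their poses are not given: they have to be found in the camera images.
- tray_two: Green tray fixed to the bench, 192 x 98 mm, two compartments in a row along its x, each 90 mm (x) by 90 mm (y) inside; walls 4 mm thick, tops 8 mm above the bench; floor 3 mm thick. A flat wire handle loop sticks out 32 mm from its short side at -x. Origin: centre of underside, z up. Compartment centres at y = 0, x = -47 mm (next to the handle) and +47 mm.
- tray_three: Green tray fixed to the bench, 226 x 98 mm, three compartments in a row along its x, each 70 mm (x) by 90 mm (y) inside; walls 4 mm thick, tops 8 mm above the bench; floor 3 mm thick. A flat wire handle loop sticks out 32 mm from its short side at -x. Origin: centre of underside, z up. Compartment centres at y = 0, x = -74 mm (next to the handle), 0 (middle) and +74 mm (far end).
- jar: Wide, low closed jar: white plastic body with a flat solid white lid of the same width, 58 mm diameter, 50 mm high (the lid is the top 14 mm), about 90 g, standing. Its origin is at the centre of its underside, z up.
- bottle: Small slim closed bottle: black plastic, 38 mm diameter up to 44 mm height, then a shoulder and a narrow blue cap of 20 mm diameter; 68 mm high in all, about 70 g, standing alone on the bench among the stock (not one of those in the round basket at the back). Its origin is at the centre of its underside, z up.
- collar_large: Large plain white plastic collar (a thick ring lying flat): 60 mm outside, 40 mm hole, 24 mm high, about 60 g. Its origin is at the centre of its underside, z up.
- collar_small: Small plain white plastic collar (a thick ring lying flat): 40 mm outside, 24 mm hole, 24 mm high, about 30 g. Its origin is at the centre of its underside, z up.
- nozzle: Brass filling nozzle standing on its round flange: flange 40 mm diameter and 10 mm thick, above it a straight stem of 18 mm diameter from 10 to 46 mm height, then a dark thin tip (12 tapering to 8 mm diameter) up to 66 mm; about 120 g. Its origin is at the centre of its underside, z up.
- tee: Bystander, to be left where it is: dark steel pipe tee, loose, 44 mm long along its x axis, 26 mm wide, its branch points up to 35 mm height. Its origin is at the centre of its underside, z up.
- weight: Bystander, to be left where it is: dark steel check weight with a small knob on top, loose, 32 mm diameter, 41 mm high. Its origin is at the centre of its underside, z up.
- cap: Bystander, to be left where it is: solid black ribbed screw closure, loose, 41 mm diameter, 20 mm high. Its origin is at the centre of its underside, z up.

How it is judged:
At the end, for the whole second after the job is handed in: All five in their named compartments, released, at rest, upright to 0.08 rad, underside within 3 mm of the tray floor, centre within 18 mm of the compartment centre (28 mm across the three-compartment tray); tee, weight and closure within 20 mm of where they began (x of jar in the frame of tray_two between -0.065 and -0.029 m and y of jar in the frame of tray_two between -0.018 and 0.018 m and z of jar in the frame of tray_two between 0 and 0.006 m and angle between each of jar, collar_large, bottle, nozzle, collar_small's own z axis and vertical below 0.08 rad and linear speed of each of jar, collar_large, bottle, nozzle, collar_small below 0.02 m/s and angular speed of each of jar, collar_large, bottle, nozzle, collar_small below 0.3 rad/s and x of collar_large in the frame of tray_two between 0.029 and 0.065 m and y of collar_large in the frame of tray_two between -0.018 and 0.018 m and z of collar_large in the frame of tray_two between 0 and 0.006 m and x of bottle in the frame of tray_three between -0.092 and -0.056 m and y of bottle in the frame of tray_three between -0.028 and 0.028 m and z of bottle in the frame of tray_three between 0 and 0.006 m and x of nozzle in the frame of tray_three between -0.018 and 0.018 m and y of nozzle in the frame of tray_three between -0.028 and 0.028 m and z of nozzle in the frame of tray_three between 0 and 0.006 m and x of collar_small in the frame of tray_three between 0.056 and 0.092 m and y of collar_small in the frame of tray_three between -0.028 and 0.028 m and z of collar_small in the frame of tray_three between 0 and 0.006 m and distance of each of tee, weight, cap from where it was at the start of the episode below 0.02 m); the robot touches nothing.
It fails at once if the pipe tee was shifted by more than 30 mm (distance of tee from where it was at the start of the episode above 0.03 m).
It fails at once if the check weight was shifted by more than 30 mm (distance of weight from where it was at the start of the episode above 0.03 m).
It fails at once if the black closure was shifted by more than 30 mm (distance of cap from where it was at the start of the episode above 0.03 m).
It also fails if it takes over 134 s, if anything falls off the work surface, if the arm or the gripper's body presses on something with over 40 N, if the wrist force passes 120 N, or if a joint passes its speed limit or range.

## Working session

There is one attempt and no reset: what is moved stays moved. The work goes in short steps, Python scripts to look and compute and a shell command to move; the robot and the scene stay as the last step left them, time stands still between calls to the robot, and variables do not carry over. Pictures are saved under pics/ and viewed, and the job is handed in when it is done.

```bash
mkdir -p pics; ls
python3 - <<'E'
from bench import env, optics
import cv2
s=env.get_state(); print({k:(v if not hasattr(v,'round') else v) for k,v in s.items()})
for n in ["scene","side","wrist"]:
    i=optics.camera_info(n); print(n,i)
    cv2.imwrite(f"pics/a_{n}.png",optics.capture(n)[:,:,::-1])
E
```

```text
pics
{'clock': 0.0, 'q': array([-1.41259701,  0.43522691,  0.02494932,  1.57408523, -0.01159816,
        1.13399608, -0.07511083]), 'qvel': array([-1.04227868e-03, -2.29948982e-04, -4.25922830e-04,  2.05761201e-03,
       -2.08935538e-03, -7.80655732e-05,  6.04412514e-04]), 'tau': array([ 2.07615267e-04, -6.70488381e+01,  1.02483418e+00, -3.16192210e+01,
        1.54872250e-02,  1.26834313e-02,  1.75887106e-05]), 'position': array([0.16107098, 0.60337148, 0.23052784]), 'eef_rot': array([ 0.20353879,  1.56114899, -0.20600938]), 'wrist_force': array([ 0.59456049, -0.19276483,  0.30298347]), 'ft_torque': array([-0.0405441 , -0.01821592,  0.0346095 ]), 'gripper_width': 0.08538932000308681}
scene {'mtx': array([[376.49492884,   0.        , 322.40137016],
       [  0.        , 376.49492884, 198.07859571],
       [  0.        ,   0.        ,   1.        ]]), 'world_to_cam': array([[-0.68175714,  0.73150391, -0.01045133,  0.39109205],
       [ 0.48852206,  0.44457252, -0.75080055, -0.22520013],
       [-0.54456716, -0.51696934, -0.66044629,  1.14392581],
       [ 0.        ,  0.        ,  0.
[... 186 characters left out ...]
   ]]), 'world_to_cam': array([[ 0.99486337, -0.1011736 , -0.00328371, -0.57550125],
       [-0.07436824, -0.70850299, -0.70177837,  0.07879417],
       [ 0.06867492,  0.6984178 , -0.71238777,  1.11827468],
       [ 0.        ,  0.        ,  0.        ,  1.        ]])}
wrist {'mtx': array([[355.16179023,   0.        , 322.12798758],
       [  0.        , 355.16179023, 201.67774763],
       [  0.        ,   0.        ,   1.        ]]), 'world_to_cam': array([[ 0.25835455,  0.96604677, -0.00256297, -0.62404394],
       [ 0.91359382, -0.24346274,  0.32568732, -0.04235218],
       [ 0.31400519, -0.08648431, -0.94547406,  0.38189821],
       [ 0.        ,  0.        ,  0.        ,  1.        ]])}
```

View pics/a_scene.png

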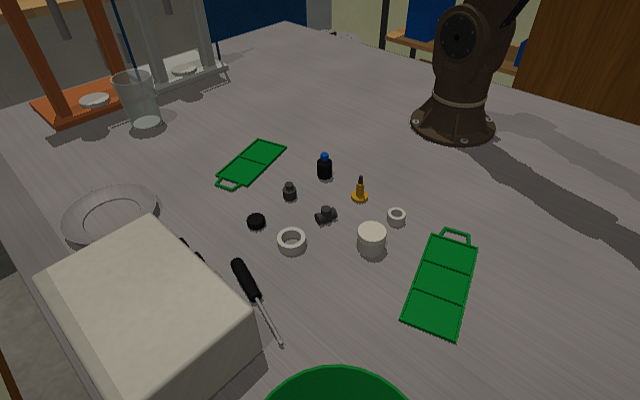

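View pics/a_side.png

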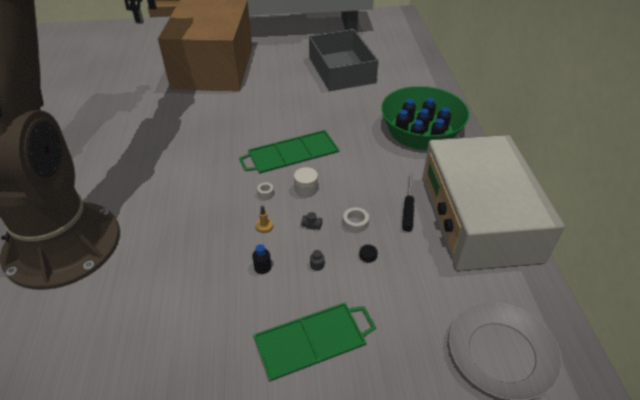

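View pics/a_wrist.png

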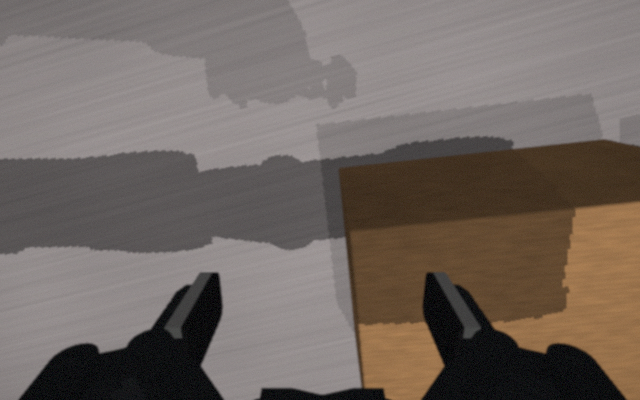

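Run:
```python
import cv2
a=cv2.imread("pics/a_scene.png")[130:350,205:485]
cv2.imwrite("pics/b_scene.png",cv2.resize(a,None,fx=2.7,fy=2.7,interpolation=cv2.INTER_CUBIC))
a=cv2.imread("pics/a_side.png")[125:385,235:425]
cv2.imwrite("pics/b_side.png",cv2.resize(a,None,fx=2.3,fy=2.3,interpolation=cv2.INTER_CUBIC))
```

```text
(no output)
```

View pics/b_scene.png

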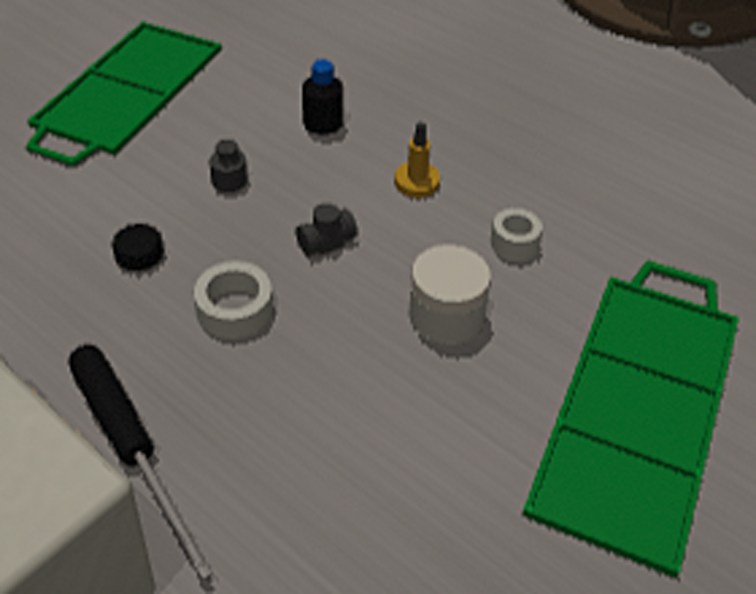

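View pics/b_side.png

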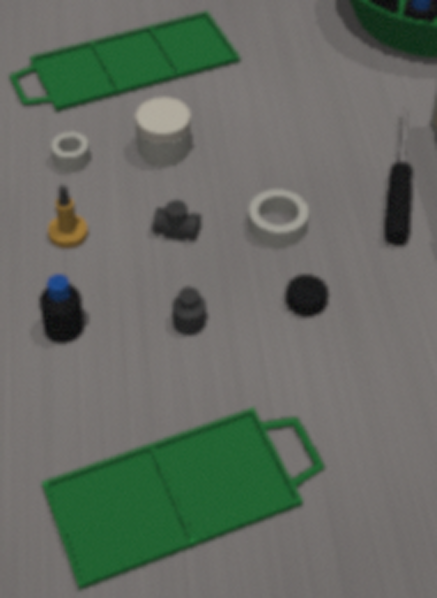

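```bash
cat > h.py <<'E'
import numpy as np
from bench import env, optics
def back(cam,px,z,info=None):
    i=info or optics.camera_info(cam); K=i["mtx"];T=i["world_to_cam"];R=T[:3,:3];t=T[:3,3]
    o=-R.T@t; d=R.T@np.linalg.solve(K,[px[0],px[1],1]); return o+d*(z-o[2])/d[2]
def proj(cam,p,info=None):
    i=info or optics.camera_info(cam); q=i["world_to_cam"][:3]@np.append(p,1); q=i["mtx"]@q; return q[:2]/q[2]
E
python3 - <<'E'
from h import *
sc=lambda u,v:(205+u/2.7,130+v/2.7); sd=lambda u,v:(235+u/2.3,125+v/2.3)
P={'jar':(.05,(451,273),(163,116)),'CL':(.024,(233,287),(278,212)),'CS':(.024,(517,226),(70,146)),'nozF':(.01,(418,176),(68,229)),'nozT':(.066,(421,124),(63,186)),
'bot':(.068,(322,65),(58,282)),'cap':(.02,(138,240),(307,291)),'wt':(.041,(227,147),(189,293)),'tee':(.035,(326,213),(176,207)),
'3a':(.008,(612,280),(33,58)),'3b':(.008,(737,319),(57,109)),'3c':(.008,(679,576),(240,60)),'3d':(.008,(525,515),(207,14)),
'2a':(.008,(143,24),(44,484)),'2b':(.008,(220,45),(82,586)),'2c':(.008,(115,153),(300,503)),'2d':(.008,(28,121),(254,411))}
M={}
for k,(z,a,b) in P.items():
    A=back('scene',sc(*a),z);B=back('side',sd(*b),z);M[k]=(A+B)/2
    print(k,A[:2].round(4),B[:2].round(4),M[k][:2].round(4))
for t in '32':
    c=[M[t+x][:2] for x in 'abcd']; print(t,'centre',sum(c)/4)
    e=[np.linalg.norm(c[i]-c[(i+1)%4]) for i in range(4)]; print(e)
E
```

```text
jar [0.5602 0.122 ] [0.5577 0.1124] [0.5589 0.1172]
CL [ 0.6619 -0.0044] [ 0.661  -0.0125] [ 0.6614 -0.0084]
CS [0.4618 0.1158] [0.4586 0.1047] [0.4602 0.1102]
nozF [0.4542 0.0091] [ 0.4528 -0.0007] [0.4535 0.0042]
nozT [0.4532 0.0075] [0.4526 0.004 ] [0.4529 0.0058]
bot [ 0.4476 -0.1103] [ 0.4457 -0.1177] [ 0.4467 -0.114 ]
cap [ 0.6756 -0.1008] [ 0.6732 -0.112 ] [ 0.6744 -0.1064]
wt [ 0.5634 -0.1141] [ 0.5619 -0.1202] [ 0.5627 -0.1171]
tee [5.626e-01 1.000e-04] [ 0.5604 -0.0056] [ 0.5615 -0.0028]
3a [0.4475 0.1971] [0.4189 0.2758] [0.4332 0.2365]
3b [0.4196 0.2869] [0.445  0.1832] [0.4323 0.235 ]
3c [0.6338 0.3535] [0.6572 0.2469] [0.6455 0.3002]
3d [0.6625 0.2626] [0.6289 0.3383] [0.6457 0.3005]
2a [ 0.4558 -0.3618] [ 0.426  -0.2822] [ 0.4409 -0.322 ]
2b [ 0.4283 -0.2718] [ 0.4541 -0.3735] [ 0.4412 -0.3226]
2c [ 0.6111 -0.2139] [ 0.6323 -0.321 ] [ 0.6217 -0.2675]
2d [ 0.6365 -0.3118] [ 0.6073 -0.2299] [ 0.6219 -0.2709]
3 centre [0.53918043 0.2680385 ]
[np.float64(0.0016563039155282435), np.float64(0.22296570340019198), np.float64(0.0003176911898927582), np.float64(0.22195310302951812)]
2 centre [ 0.53142444 -0.295747  ]
[np.float64(0.0006805595200226367), np.float64(0.1887471207474267), np.float64(0.0034020004829227266), np.float64(0.1881059047911542)]
```

```bash
cat >> h.py <<'E'
from scipy.spatial.transform import Rotation as Ro
import sys
def goalR(psi):
    y=np.array([np.cos(psi),np.sin(psi),0]);x=np.array([0,0,-1.]);return np.column_stack([x,y,np.cross(x,y)])
def plan(p,psideg=None,quiet=False):
    """print remaining shift (units) and turn (units) from the present pose to the goal; jaw dir psi, nearest of psi, psi+180"""
    s=env.get_state();R=Ro.from_rotvec(s["eef_rot"]).as_matrix();d=R.T@(np.array(p)-s["position"])
    if psideg is None: w=np.zeros(3)
    else:
        c=[Ro.from_matrix(R.T@goalR(np.radians(psideg+k))).as_rotvec() for k in(0,180)]
        w=min(c,key=np.linalg.norm)
    print("t=%.2f"%s["clock"],"pos",s["position"].round(4),"jawdeg %.1f"%np.degrees(np.arctan2(R[1,1],R[0,1])),"tilt %.2f"%np.degrees(np.arccos(min(1,-R[2,0]))),"w %.4f"%s["gripper_width"],"q7 %.2f"%s["q"][6])
    print(" units",(d/.25).round(4),(w/2/np.pi).round(4),"rows~%d"%(np.ceil(max(np.linalg.norm(d)/.05,np.degrees(np.linalg.norm(w))/8.59))))
E
python3 - <<'E'
from h import *
plan((.48,.0,.42),90); print(Ro.from_rotvec(env.get_state()["eef_rot"]).as_matrix().round(3))
E
```

```text
t=0.15 pos [0.1611 0.6035 0.2307] jawdeg 75.1 tilt 0.07 w 0.0853 q7 -0.08
 units [-0.7546 -2.0041  1.8551] [-0.0415 -0.      0.0002] rows~15
[[-0.     0.258  0.966]
 [-0.001  0.966 -0.258]
 [-1.    -0.001  0.   ]]
```

```bash
python3 -m jog '[[[-0.75,-0.1,0.1,0,0,0],[-0.75,-0.4,0.4,0,0,0],[-0.75,-1,0.93,-0.04,0,0],[-0.75,-1,0.93,-0.04,0,0],[-0.75,-1,0.93,-0.04,0,0],[-0.75,-1,0.93,-0.04,0,0],[-0.75,-1,0.93,-0.04,0,0],[-0.75,-1,0.93,-0.04,0,0]]]' 100
python3 - <<'E'
from h import *
plan((.48,.0,.42),90)
E
```

```text
clock: 0.95
position: [0.3154, 0.3126, 0.4146]
eef_rot: [0.008, 1.571, -0.007]
wrist_force: [1.7, 0.5, -0.9]
gripper_width: 0.0856
t=0.95 pos [0.3154 0.3126 0.4146] jawdeg 89.4 tilt 0.01 w 0.0856 q7 0.66
 units [-0.0218 -1.2439  0.6706] [-0.0015 -0.     -0.    ] rows~8
```

```bash
python3 -m jog '[[[-0.02,-1,0.6,0,0,0],[-0.02,-1,0.6,0,0,0],[-0.02,-1,0.6,0,0,0],[-0.02,-1,0.6,0,0,0],[-0.02,-1,0.6,0,0,0],[-0.02,-1,0.6,0,0,0],[-0.02,-1,0.6,0,0,0],[-0.02,-1,0.6,0,0,0]]]'
python3 - <<'E'
from h import *
import cv2
plan((.48,.0,.42),90)
i=optics.camera_info("wrist");im=optics.capture("wrist")
np.savez("w1.npz",**i);cv2.imwrite("pics/c_wrist.png",im[:,:,::-1])
plan((.48,.0,.42),90)
E
```

```text
clock: 1.75
position: [0.4625, 0.0625, 0.4188]
eef_rot: [0.009, 1.571, -0.009]
wrist_force: [-0.5, 0.4, -0.2]
gripper_width: 0.0854
t=1.75 pos [0.4625 0.0625 0.4188] jawdeg 89.3 tilt 0.03 w 0.0854 q7 1.35
 units [-0.0049 -0.2493  0.0729] [-0.0019 -0.0001 -0.    ] rows~2
t=1.80 pos [0.4622 0.0638 0.4188] jawdeg 89.5 tilt 0.04 w 0.0850 q7 1.35
 units [-0.005  -0.2544  0.0737] [-0.0015 -0.0001 -0.    ] rows~2
```

View pics/c_wrist.png

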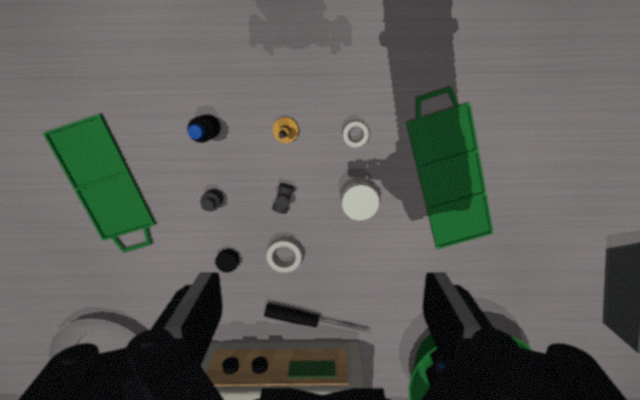

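Run:
```python
from h import *
import cv2
i=dict(np.load("w1.npz"));im=cv2.imread("pics/c_wrist.png")
hsv=cv2.cvtColor(im,cv2.COLOR_BGR2HSV)
g=((hsv[...,0]>50)&(hsv[...,0]<75)&(hsv[...,1]>150)).astype(np.uint8)
g=cv2.morphologyEx(g,cv2.MORPH_OPEN,np.ones((9,9)))
n,l,st,c=cv2.connectedComponentsWithStats(g)
for k in range(1,n):
    if st[k,4]>2000:
        r=cv2.minAreaRect(np.argwhere(l==k)[:,::-1].astype(np.float32)); b=cv2.boxPoints(r)
        W=np.array([back('',p,.006,i)[:2] for p in b]);e=np.diff(W,axis=0);L=np.linalg.norm(e,axis=1)
        v=e[np.argmax(L[:2])];print('tray',r[0],W.mean(0).round(4),L.round(4),'axis deg',np.degrees(np.arctan2(v[1],v[0])).round(1))
y=((hsv[...,1]<70)&(hsv[...,2]>170)).astype(np.uint8)
n,l,st,c=cv2.connectedComponentsWithStats(y)
for k in range(1,n):
    if st[k,4]>150: print('white',st[k],c[k].round(1))
P={'jar':(.05,(361,201)),'CL':(.024,(284,256)),'CS':(.024,(356,134)),'nozF':(.01,(285.5,130)),'nozT':(.066,(286,133)),'botcap':(.068,(196,131)),'cap':(.02,(228,260)),'wt':(.041,(208,201)),'tee':(.035,(284,200))}
for k,(z,p) in P.items(): print(k,back('',p,z,i)[:2].round(4))
a=im[90:280,40:240];cv2.imwrite("pics/d1.png",cv2.resize(a,None,fx=3,fy=3,interpolation=cv2.INTER_CUBIC))
a=im[80:280,260:500];cv2.imwrite("pics/d2.png",cv2.resize(a,None,fx=3,fy=3,interpolation=cv2.INTER_CUBIC))
```

```text
tray (449.748046875, 175.63926696777344) [0.5345 0.2689] [0.0941 0.2306 0.1064] axis deg 17.3
tray (100.30207824707031, 178.0506591796875) [ 0.5302 -0.2966] [0.0973 0.1985 0.1094] axis deg 17.4
white [344 123  24  24 171] [354.9 134.3]
white [343 186  35  34 944] [360.1 202.4]
white [268 243  32  28 199] [283.1 256. ]
jar [0.5539 0.1203]
CL [ 0.6594 -0.0046]
CS [0.4563 0.1132]
nozF [0.4509 0.0061]
nozT [0.4477 0.0125]
botcap [ 0.4432 -0.111 ]
cap [ 0.668  -0.1012]
wt [ 0.5541 -0.1157]
tee [0.5559 0.0014]
```

View pics/d1.png

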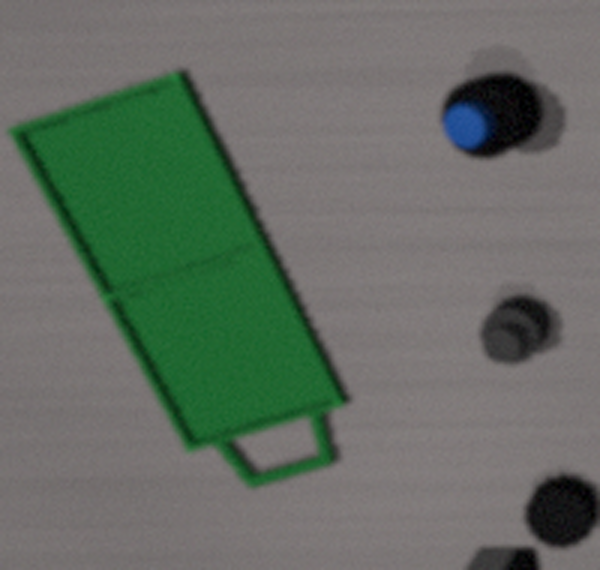

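View pics/d2.png

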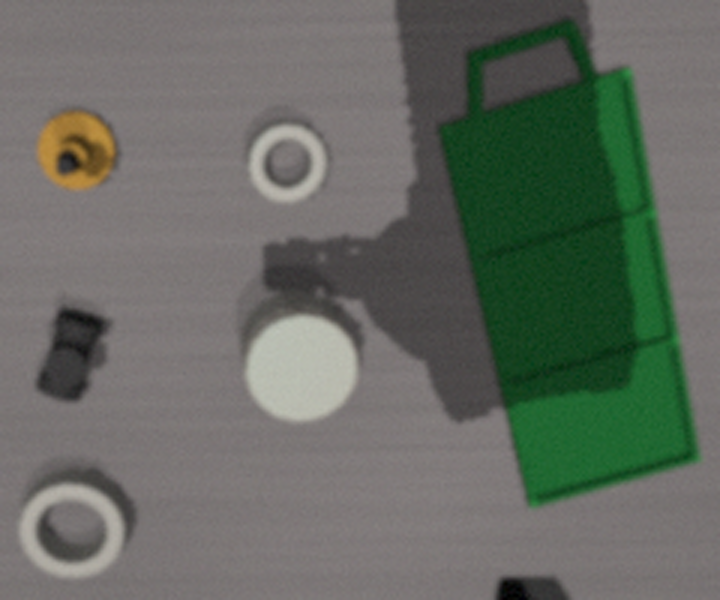

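Run:
```python
from h import *
plan((.556,.119,.18),107)
i=optics.camera_info("wrist");T=i["world_to_cam"];print('cam',(-T[:3,:3].T@T[:3,3]).round(3))
p=env.get_state()["position"]
for h in (.05,.1,.15,.2): print(h,proj('',p-[0,0,h],i).round(0))
```

```text
t=1.80 pos [0.4622 0.0638 0.4188] jawdeg 89.5 tilt 0.04 w 0.0850 q7 1.35
 units [0.955  0.2242 0.3739] [-0.0487 -0.0001 -0.0001] rows~6
cam [0.378 0.065 0.561]
0.05 [322. 230.]
0.1 [322. 202.]
0.15 [322. 183.]
0.2 [322. 169.]
```

```bash
python3 -m jog '[[[0.95,0.22,0.37,-0.048,0,0],[0.95,0.22,0.37,-0.048,0,0],[0.95,0.22,0.37,-0.048,0,0],[0.95,0.22,0.37,-0.048,0,0],[0.95,0.22,0.37,-0.048,0,0],[0.95,0.22,0.37,-0.048,0,0],[0.95,0.22,0.37,-0.048,0,0],[0.95,0.22,0.37,-0.048,0,0]]]'
cat >> h.py <<'E'
import cv2
def look(name):
    i=optics.camera_info("wrist");im=optics.capture("wrist")
    np.savez(name+".npz",**i);cv2.imwrite(f"pics/{name}.png",im[:,:,::-1]);return i
E
python3 - <<'E'
from h import *
look("e1");plan((.556,.119,.18),107)
E
```

```text
clock: 2.6
position: [0.5557, 0.1177, 0.1833]
eef_rot: [-0.229, 1.557, 0.23]
wrist_force: [0.5, -0.5, 2.1]
gripper_width: 0.0852
t=2.65 pos [0.556  0.1175 0.1838] jawdeg 106.7 tilt 0.17 w 0.0854 q7 1.76
 units [0.0154 0.0059 0.0015] [-0.0007  0.0005 -0.0001] rows~1
```

View pics/e1.png

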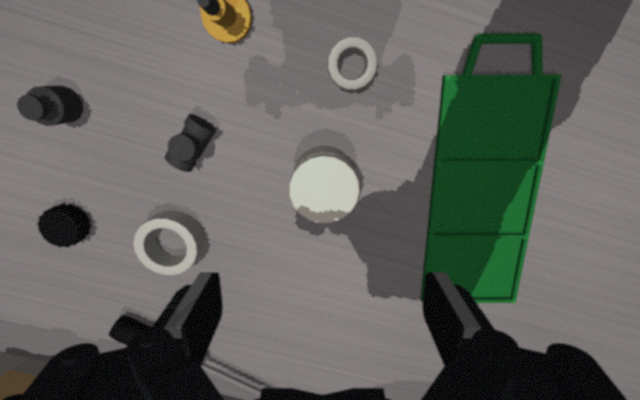

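Run:
```python
from h import *
i=dict(np.load("e1.npz"))
for n,z,p in [('jar',.05,(324,188)),('CL',.024,(166,245)),('CS',.024,(353,64)),('nozF',.01,(226,18)),('tee',.035,(181,152)),('cap',.02,(65,225)),('wt',.041,(33,107))]: print(n,back('',p,z,i)[:2].round(4))
c=np.array([back('',p,.008,i)[:2] for p in [(444,75),(558,76),(517,301),(424,297)]]);print(c.round(4),c.mean(0).round(4),np.linalg.norm(np.roll(c,-1,0)-c,axis=1).round(4))
for p in [(324,188)]: pass
```

```text
jar [0.5547 0.119 ]
CL [ 0.6584 -0.0045]
CS [0.4573 0.1136]
nozF [0.4532 0.0067]
tee [ 0.5633 -0.0018]
cap [ 0.6674 -0.0991]
wt [ 0.5596 -0.1158]
[[0.4425 0.1909]
 [0.4156 0.2832]
 [0.6268 0.3522]
 [0.6504 0.2571]] [0.5338 0.2708] [0.0962 0.2222 0.098  0.2182]
```

```bash
python3 - <<'E'
from h import *
plan((.555,.119,.012),107)
E
python3 -m jog '[[[0.2,0.006,0.002,-0.001,0,0],[0.4,0.006,0.002,-0.001,0,0],[0.55,0.006,0.002,-0.001,0,0],[0.62,0.006,0.002,-0.001,0,0],[0.67,0.006,0.002,-0.001,0,0],[0.685,0.006,0.002,-0.001,0,0],[0.685,0.006,0.002,-0.001,0,0]]]'
python3 - <<'E'
from h import *
plan((.555,.119,.012),107)
E
```

```text
t=2.65 pos [0.556  0.1175 0.1838] jawdeg 106.7 tilt 0.17 w 0.0854 q7 1.76
 units [ 0.6873  0.0068 -0.0043] [-0.0007  0.0005 -0.0001] rows~4
clock: 3.35
position: [0.5564, 0.1191, 0.0115]
eef_rot: [-0.234, 1.556, 0.234]
wrist_force: [-0.0, -0.7, 0.3]
gripper_width: 0.0853
t=3.35 pos [0.5564 0.1191 0.0115] jawdeg 107.1 tilt 0.11 w 0.0853 q7 1.87
 units [-0.0019  0.0012 -0.0055] [ 0.0002  0.0003 -0.    ] rows~1
```

Good. Close on the jar.

```bash
python3 -m jog '[[[0,0,0,0,0,0],[0,0,0,0,0,0],[0,0,0,0,0,0],[0,0,0,0,0,0],[0,0,0,0,0,0],[0,0,0,0,0,0],[0,0,0,0,0,0],[0,0,0,0,0,0]]]' 0
python3 -m jog '[[[-0.08,0,0,0,0,0],[-0.2,0,0,0,0,0],[-0.36,0,0,0,0,0],[-0.44,0,0,0,0,0],[-0.44,0,0,0,0,0]]]'
python3 - <<'E'
from h import *
look("e2");plan((.575,-.283,.12),107)
E
```

```text
clock: 4.15
position: [0.5564, 0.1192, 0.0119]
eef_rot: [-0.234, 1.556, 0.235]
wrist_force: [-2.7, 0.3, 10.5]
gripper_width: 0.0568
clock: 4.65
position: [0.5577, 0.1194, 0.1239]
eef_rot: [-0.233, 1.552, 0.235]
wrist_force: [0.3, 0.9, -0.8]
gripper_width: 0.0568
t=4.70 pos [0.5565 0.1193 0.1219] jawdeg 107.1 tilt 0.20 w 0.0568 q7 1.81
 units [ 0.0056 -1.56   -0.4026] [ 0.0003  0.0006 -0.0001] rows~9
```

View pics/e2.png

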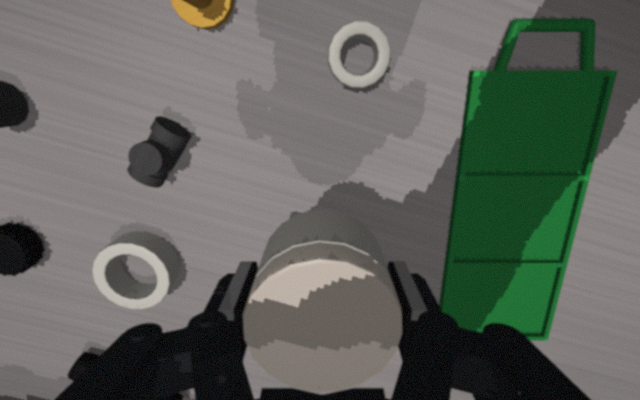

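```bash
python3 -m jog '[[[0,-0.1,-0.03,0,0,0],[0,-0.3,-0.08,0,0,0],[0,-0.5,-0.13,0,0,0],[0,-0.7,-0.18,0,0,0],[0,-0.9,-0.23,0,0,0],[0,-1,-0.26,0,0,0],[0,-1,-0.26,0,0,0]]]'
python3 - <<'E'
from h import *
look("e3");plan((.575,-.283,.12),107)
E
```

```text
clock: 5.4
position: [0.5652, -0.1459, 0.1193]
eef_rot: [-0.23, 1.561, 0.225]
wrist_force: [-0.2, -0.4, -1.7]
gripper_width: 0.0568
t=5.45 pos [ 0.5656 -0.1422  0.1191] jawdeg 106.8 tilt 0.13 w 0.0569 q7 2.27
 units [-0.0032 -0.55   -0.1265] [-0.0006 -0.0003  0.0001] rows~3
```

View pics/e3.png

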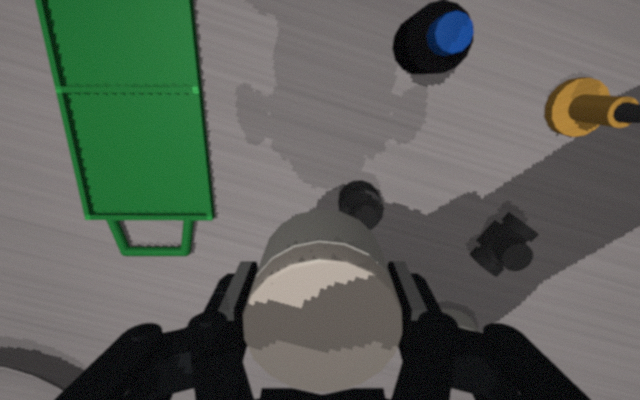

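Run:
```python
from h import *
i=dict(np.load("e3.npz"))
c=np.array([back('',p,.008,i)[:2] for p in [(87,217),(213,217),(198,91),(60,91)]]);print(c.round(4))
h=(c[0]+c[1])/2;d=(c[2]+c[3])/2;u=(h-d)/np.linalg.norm(h-d);print(np.linalg.norm(h-d),np.degrees(np.arctan2(u[1],u[0])),'jar cpt',d+u*.047,'CL cpt',d-u*.047)
b=back('',(455,30),.068,i);print('bottle',b.round(4),'noz',back('',(577,108),.01,i).round(4), 'wt',back('',(370,212),.041,i))
```

```text
[[ 0.6321 -0.315 ]
 [ 0.6043 -0.222 ]
 [ 0.516  -0.2495]
 [ 0.543  -0.3402]]
0.09253359059826147 16.530297278755107 jar cpt [ 0.57454164 -0.2814802 ] CL cpt [ 0.48442671 -0.3082253 ]
bottle [ 0.4436 -0.1135  0.068 ] noz [0.4523 0.0028 0.01  ] wt [ 0.55531934 -0.1158089   0.041     ]
```

```bash
python3 -m jog '[[[0,-0.15,-0.03,0,0,0],[0,-0.35,-0.08,0,0,0],[0,-0.5,-0.12,0,0,0],[0,-0.547,-0.128,0,0,0],[0,-0.547,-0.128,0,0,0],[0,-0.547,-0.128,0,0,0]]]'
python3 - <<'E'
from h import *
plan((.575,-.282,.015),107)
E
```

```text
clock: 6.05
position: [0.5766, -0.2767, 0.1192]
eef_rot: [-0.234, 1.559, 0.237]
wrist_force: [0.4, 0.3, -1.6]
gripper_width: 0.0571
t=6.05 pos [ 0.5766 -0.2767  0.1192] jawdeg 107.2 tilt 0.14 w 0.0571 q7 2.49
 units [ 0.4168 -0.0193 -0.0123] [ 0.0005 -0.0001 -0.0004] rows~3
```

```bash
python3 -m jog '[[[0.12,-0.014,-0.01,0,0,0],[0.25,-0.014,-0.01,0,0,0],[0.34,-0.014,-0.01,0,0,0],[0.38,-0.014,-0.01,0,0,0],[0.4,-0.014,-0.01,0,0,0],[0.41,-0.014,-0.01,0,0,0],[0.413,-0.014,-0.01,0,0,0],[0.413,-0.014,-0.01,0,0,0]]]'
python3 - <<'E'
from h import *
plan((.575,-.282,.015),107)
E
```

```text
clock: 6.85
position: [0.5758, -0.2834, 0.0179]
eef_rot: [-0.235, 1.557, 0.234]
wrist_force: [0.8, 0.5, -0.9]
gripper_width: 0.0572
t=6.85 pos [ 0.5758 -0.2834  0.0179] jawdeg 107.1 tilt 0.08 w 0.0572 q7 2.55
 units [ 0.0118  0.0063 -0.0013] [0.0003 0.0002 0.0001] rows~1
```

```bash
python3 -m jog '[[[0.005,0.004,0,0,0,0],[0.008,0.004,0,0,0,0],[0.008,0.004,0,0,0,0],[0.008,0.004,0,0,0,0]]]'
python3 -m jog '[[[0,0,0,0,0,0],[0,0,0,0,0,0],[0,0,0,0,0,0],[0,0,0,0,0,0],[0,0,0,0,0,0],[0,0,0,0,0,0]]]' 100
python3 -m jog '[[[-0.08,0,0,0,0,0],[-0.2,0,0,0,0,0],[-0.4,0,0,0,0,0],[-0.56,0,0,0,0,0],[-0.56,0,0,0,0,0]]]'
python3 - <<'E'
from h import *
look("f1");plan((.659,-.005,.16),107)
E
```

```text
clock: 7.25
position: [0.5749, -0.2824, 0.0151]
eef_rot: [-0.234, 1.558, 0.234]
wrist_force: [-0.1, -0.2, -1.9]
gripper_width: 0.0571
clock: 7.85
position: [0.5749, -0.2823, 0.015]
eef_rot: [-0.234, 1.558, 0.234]
wrist_force: [-0.8, -0.0, 0.9]
gripper_width: 0.0857
clock: 8.35
position: [0.5778, -0.2844, 0.1612]
eef_rot: [-0.238, 1.55, 0.23]
wrist_force: [-0.0, 0.2, 0.0]
gripper_width: 0.0857
t=8.40 pos [ 0.5765 -0.2834  0.1582] jawdeg 107.1 tilt 0.34 w 0.0855 q7 2.48
 units [-0.0075  0.9674  0.6425] [0.0003 0.0008 0.0006] rows~6
```

View pics/f1.png

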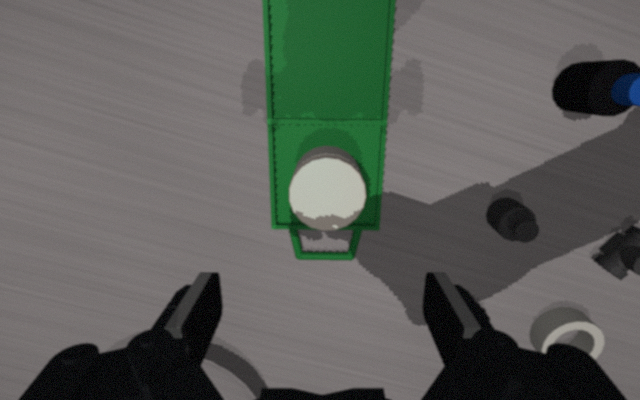

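```bash
python3 -m jog '[[[0,0.15,0.1,0,0,0],[0,0.35,0.23,0,0,0],[0,0.55,0.37,0,0,0],[0,0.75,0.5,0,0,0],[0,0.9,0.6,0,0,0],[0,0.967,0.642,0,0,0],[0,0.967,0.642,0,0,0],[0,0.967,0.642,0,0,0]]]'
python3 - <<'E'
from h import *
look("f2");plan((.659,-.005,.006),107)
E
```

```text
clock: 9.2
position: [0.6566, -0.0023, 0.1535]
eef_rot: [-0.237, 1.56, 0.237]
wrist_force: [-0.6, -0.5, -0.1]
gripper_width: 0.0856
t=9.25 pos [ 0.6565 -0.0046  0.1539] jawdeg 107.1 tilt 0.12 w 0.0855 q7 2.03
 units [ 0.5915 -0.0045  0.0104] [ 0.0003 -0.0003  0.    ] rows~3
```

View pics/f2.png

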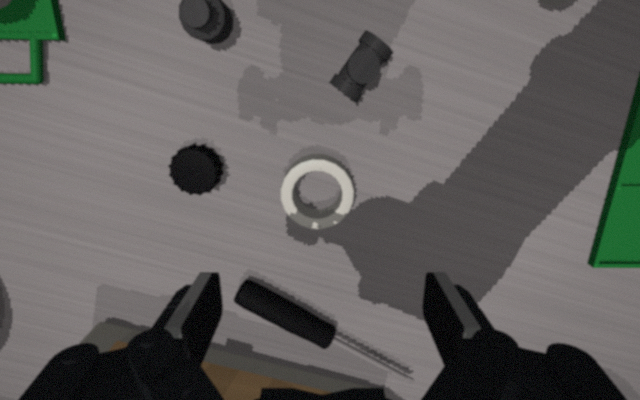

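Run:
```python
from h import *
i=dict(np.load("f2.npz"))
print('CL',back('',(318,194),.024,i).round(4))
for p,z in [((240,292),.01),((330,340),.01),((345,330),.01)]: print('driver',back('',p,z,i).round(3))
for p in [(110,320),(380,385)]:
    for z in (.0,.1): print('box',back('',p,z,i).round(3))
R=goalR(np.radians(107));print(R)
```

```text
CL [ 0.6603 -0.0046  0.024 ]
driver [ 0.778 -0.045  0.01 ]
driver [0.805 0.052 0.01 ]
driver [0.789 0.062 0.01 ]
box [ 0.855 -0.162  0.   ]
box [ 0.761 -0.116  0.1  ]
box [0.853 0.124 0.   ]
box [0.76  0.073 0.1  ]
[[ 0.         -0.2923717   0.95630476]
 [ 0.          0.95630476  0.2923717 ]
 [-1.          0.          0.        ]]
```

```bash
python3 -m jog '[[[0.15,-0.003,0.014,0,0,0],[0.32,-0.003,0.014,0,0,0],[0.46,-0.003,0.014,0,0,0],[0.54,-0.003,0.014,0,0,0],[0.57,-0.003,0.014,0,0,0],[0.585,-0.003,0.014,0,0,0],[0.587,-0.003,0.014,0,0,0],[0.587,-0.003,0.014,0,0,0]]]'
python3 - <<'E'
from h import *
plan((.6595,-.005,.006),107)
E
```

```text
clock: 10.05
position: [0.6616, -0.0042, 0.0095]
eef_rot: [-0.234, 1.556, 0.233]
wrist_force: [0.1, 0.0, 0.8]
gripper_width: 0.0854
t=10.05 pos [ 0.6616 -0.0042  0.0095] jawdeg 107.1 tilt 0.11 w 0.0854 q7 2.09
 units [ 0.0142 -0.0006 -0.009 ] [0.0002 0.0003 0.0001] rows~1
```

```bash
python3 -m jog '[[[0.01,0,-0.005,0,0,0],[0.01,0,-0.005,0,0,0]]]'
python3 -m jog '[[[0,0,0,0,0,0],[0,0,0,0,0,0],[0,0,0,0,0,0],[0,0,0,0,0,0],[0,0,0,0,0,0],[0,0,0,0,0,0],[0,0,0,0,0,0]]]' 0
python3 -m jog '[[[-0.08,0,0,0,0,0],[-0.2,0,0,0,0,0],[-0.36,0,0,0,0,0],[-0.48,0,0,0,0,0],[-0.48,0,0,0,0,0]]]'
python3 - <<'E'
from h import *
look("f3");plan((.4855,-.3085,.12),107)
E
```

```text
clock: 10.25
position: [0.6597, -0.0042, 0.0063]
eef_rot: [-0.234, 1.557, 0.234]
wrist_force: [-0.1, -0.8, 0.6]
gripper_width: 0.0855
clock: 10.95
position: [0.6598, -0.0041, 0.0068]
eef_rot: [-0.234, 1.557, 0.234]
wrist_force: [-3.8, 0.2, 9.0]
gripper_width: 0.0576
clock: 11.45
position: [0.6624, -0.0045, 0.1306]
eef_rot: [-0.234, 1.55, 0.233]
wrist_force: [0.7, -1.1, -0.4]
gripper_width: 0.0577
t=11.50 pos [ 0.661  -0.0042  0.1282] jawdeg 107.1 tilt 0.25 w 0.0580 q7 2.04
 units [ 0.0291 -0.9569 -1.029 ] [0.0003 0.0007 0.0001] rows~8
```

View pics/f3.png

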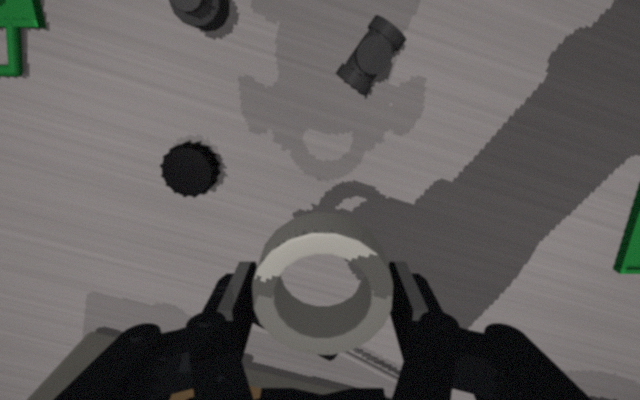

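```bash
python3 -m jog '[[[0,-0.1,-0.11,0.01,0,0],[0,-0.24,-0.25,0.02,0,0],[0,-0.37,-0.4,0.028,0,0],[0,-0.5,-0.54,0.028,0,0],[0,-0.63,-0.68,0.028,0,0],[0,-0.76,-0.82,0.028,0,0],[0,-0.88,-0.95,0.028,0,0],[0,-0.95,-1,0.028,0,0]]]'
python3 - <<'E'
from h import *
plan((.485,-.3085,.12),97)
E
```

```text
clock: 12.3
position: [0.4862, -0.3084, 0.1249]
eef_rot: [-0.092, 1.572, 0.092]
wrist_force: [0.2, 0.1, -0.0]
gripper_width: 0.0577
t=12.30 pos [ 0.4862 -0.3084  0.1249] jawdeg 96.7 tilt 0.17 w 0.0577 q7 2.44
 units [ 0.0196  0.0001 -0.0048] [-0.0008 -0.0005  0.    ] rows~1
```

```bash
python3 -m jog '[[[0.12,0,-0.004,0,0,0],[0.25,0,-0.004,0,0,0],[0.36,0,-0.004,0,0,0],[0.41,0,-0.004,0,0,0],[0.44,0,-0.004,0,0,0],[0.45,0,-0.004,0,0,0],[0.45,0,-0.004,0,0,0],[0.45,0,-0.004,0,0,0]]]'
python3 - <<'E'
from h import *
plan((.485,-.3085,.0096),97)
E
```

```text
clock: 13.1
position: [0.4901, -0.3051, 0.0142]
eef_rot: [-0.097, 1.567, 0.096]
wrist_force: [-0.8, -0.4, -0.2]
gripper_width: 0.0576
t=13.10 pos [ 0.4901 -0.3051  0.0142] jawdeg 97.0 tilt 0.09 w 0.0576 q7 2.52
 units [ 0.0186 -0.0109 -0.0219] [0.0001 0.0002 0.0001] rows~1
```

```bash
python3 -m jog '[[[0.008,-0.011,-0.022,0,0,0],[0.017,-0.011,-0.022,0,0,0],[0.017,-0.011,-0.022,0,0,0]]]'
python3 -m jog '[[[0,0,0,0,0,0],[0,0,0,0,0,0],[0,0,0,0,0,0],[0,0,0,0,0,0],[0,0,0,0,0,0],[0,0,0,0,0,0]]]' 100
python3 -m jog '[[[-0.08,0,0,0,0,0],[-0.2,0,0,0,0,0],[-0.4,0,0,0,0,0],[-0.6,0,0,0,0,0],[-0.6,0,0,0,0,0]]]'
python3 - <<'E'
from h import *
look("f4");plan((.4445,-.1125,.16),107)
E
```

```text
clock: 13.4
position: [0.4837, -0.3092, 0.0099]
eef_rot: [-0.096, 1.568, 0.095]
wrist_force: [-4.3, 0.3, 7.0]
gripper_width: 0.0576
clock: 14.0
position: [0.4843, -0.3081, 0.0089]
eef_rot: [-0.096, 1.569, 0.096]
wrist_force: [-0.2, -0.1, 0.5]
gripper_width: 0.0853
clock: 14.5
position: [0.4873, -0.3107, 0.1655]
eef_rot: [-0.1, 1.56, 0.091]
wrist_force: [0.3, -0.7, -0.9]
gripper_width: 0.0854
t=14.55 pos [ 0.4862 -0.3094  0.1625] jawdeg 97.0 tilt 0.38 w 0.0854 q7 2.43
 units [ 0.0068  0.8022 -0.0693] [-0.0277  0.0009  0.0006] rows~5
```

View pics/f4.png

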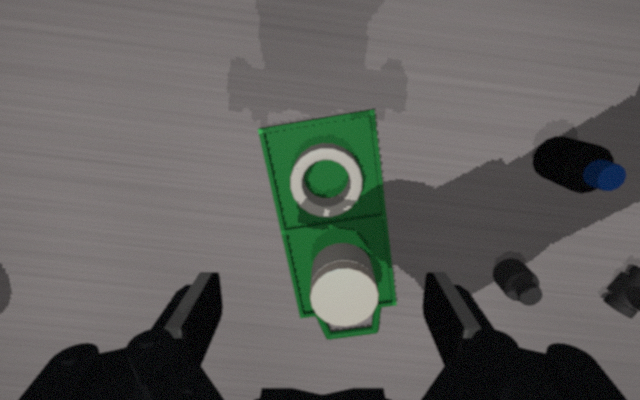

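```bash
python3 -m jog '[[[0,0.15,-0.02,-0.01,0,0],[0,0.32,-0.03,-0.02,0,0],[0,0.5,-0.05,-0.028,0,0],[0,0.68,-0.065,-0.028,0,0],[0,0.8,-0.069,-0.028,0,0],[0,0.8,-0.069,-0.028,0,0],[0,0.8,-0.069,-0.028,0,0]]]'
python3 - <<'E'
from h import *
look("g1");plan((.4445,-.1125,.010),107)
E
```

```text
clock: 15.25
position: [0.4423, -0.1112, 0.1584]
eef_rot: [-0.235, 1.559, 0.236]
wrist_force: [-0.1, -0.3, 1.0]
gripper_width: 0.085
t=15.30 pos [ 0.4425 -0.1122  0.1586] jawdeg 107.1 tilt 0.05 w 0.0850 q7 2.17
 units [ 0.5942 -0.0036  0.0076] [ 0.0003 -0.0001  0.    ] rows~3
```

View pics/g1.png

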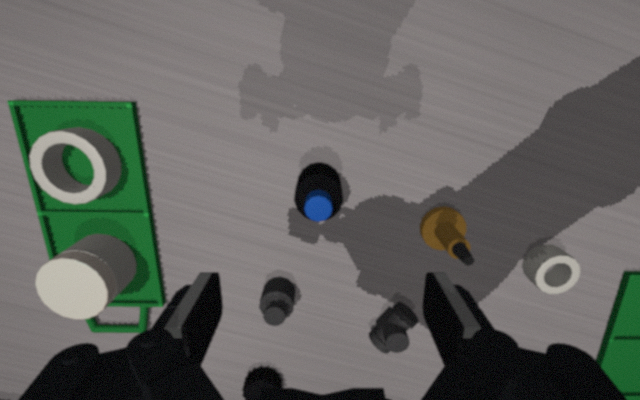

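```bash
python3 - <<'E'
from h import *
i=dict(np.load("g1.npz"))
print('bot',back('',(318,207),.068,i).round(4),'base x check',[proj('',(.4445,-.1125,z),i).round(0) for z in (0,.068)])
print('nozF',back('',(443,230),.01,i).round(4),'tip',back('',(463,255),.066,i).round(4),'CS',back('',(557,274),.024,i).round(4))
E
python3 -m jog '[[[0.1,-0.003,0.006,0,0,0],[0.26,-0.003,0.006,0,0,0],[0.4,-0.003,0.006,0,0,0],[0.5,-0.003,0.006,0,0,0],[0.56,-0.003,0.006,0,0,0],[0.58,-0.003,0.006,0,0,0],[0.58,-0.003,0.006,0,0,0],[0.58,-0.003,0.006,0,0,0]]]'
python3 - <<'E'
from h import *
plan((.4445,-.1125,.010),107)
E
```

```text
bot [ 0.4432 -0.1138  0.068 ] base x check [array([320., 183.]), array([319., 209.])]
nozF [0.4513 0.0043 0.01  ] tip [ 0.4483 -0.0005  0.066 ] CS [0.4562 0.1111 0.024 ]
clock: 16.1
position: [0.4449, -0.1128, 0.0145]
eef_rot: [-0.234, 1.557, 0.233]
wrist_force: [-0.4, -0.1, -0.4]
gripper_width: 0.0851
t=16.10 pos [ 0.4449 -0.1128  0.0145] jawdeg 107.0 tilt 0.05 w 0.0851 q7 2.34
 units [ 0.0181  0.0015 -0.001 ] [0.0001 0.0001 0.0001] rows~1
```

```bash
python3 -m jog '[[[0.012,0,0,0,0,0],[0.012,0,0,0,0,0]]]'
python3 -m jog '[[[0,0,0,0,0,0],[0,0,0,0,0,0],[0,0,0,0,0,0],[0,0,0,0,0,0],[0,0,0,0,0,0],[0,0,0,0,0,0],[0,0,0,0,0,0],[0,0,0,0,0,0]]]' 0
python3 -m jog '[[[-0.08,0,0,0,0,0],[-0.2,0,0,0,0,0],[-0.36,0,0,0,0,0],[-0.46,0,0,0,0,0],[-0.46,0,0,0,0,0]]]'
python3 - <<'E'
from h import *
look("g2");plan((.464,.248,.12),107)
E
```

```text
clock: 16.3
position: [0.4449, -0.1121, 0.0115]
eef_rot: [-0.234, 1.557, 0.234]
wrist_force: [0.6, -0.1, -0.7]
gripper_width: 0.0856
clock: 17.1
position: [0.4446, -0.112, 0.0114]
eef_rot: [-0.234, 1.558, 0.234]
wrist_force: [-1.0, -0.1, 7.8]
gripper_width: 0.0365
clock: 17.6
position: [0.4464, -0.1124, 0.1289]
eef_rot: [-0.235, 1.552, 0.233]
wrist_force: [0.3, 0.0, -1.5]
gripper_width: 0.0365
t=17.65 pos [ 0.4455 -0.112   0.1273] jawdeg 107.1 tilt 0.20 w 0.0367 q7 2.21
 units [0.0297 1.3542 0.4947] [0.0003 0.0005 0.0001] rows~8
```

View pics/g2.png

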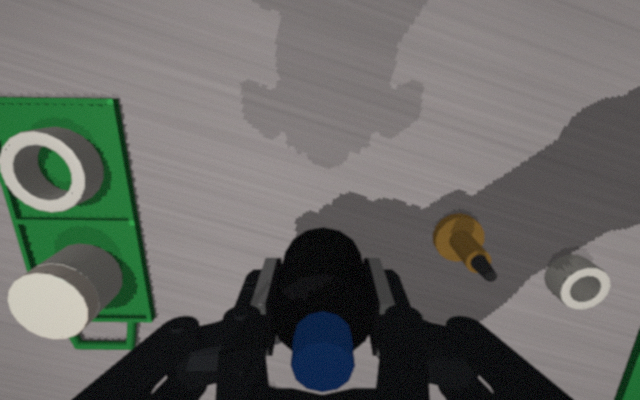

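```bash
python3 -m jog '[[[0,0.12,0.04,0,0,0],[0,0.3,0.11,0,0,0],[0,0.48,0.175,0,0,0],[0,0.66,0.24,0,0,0],[0,0.84,0.305,0,0,0],[0,1,0.365,0,0,0],[0,1,0.365,0,0,0]]]'
python3 - <<'E'
from h import *
look("g3");plan((.464,.248,.12),107)
E
```

```text
clock: 18.35
position: [0.4572, 0.1603, 0.1246]
eef_rot: [-0.24, 1.558, 0.243]
wrist_force: [0.6, -0.3, -0.6]
gripper_width: 0.0361
t=18.40 pos [0.4572 0.1567 0.1246] jawdeg 107.4 tilt 0.11 w 0.0364 q7 1.62
 units [0.018  0.3402 0.1355] [ 0.0012 -0.0003 -0.    ] rows~2
```

View pics/g3.png

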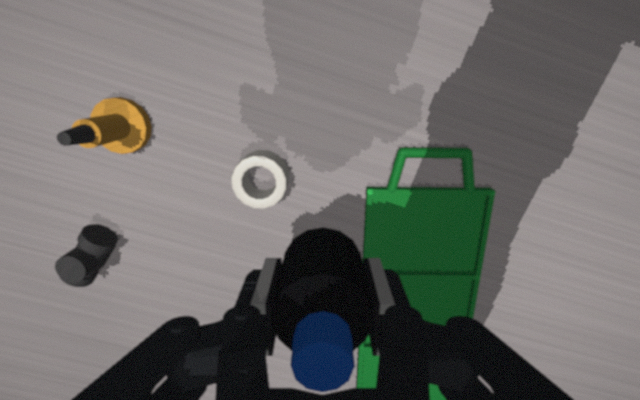

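```bash
python3 - <<'E'
from h import *
i=dict(np.load("g3.npz"))
c=np.array([back('',p,.008,i)[:2] for p in [(366,188),(493,190),(477,274),(364,272)]]);print(c.round(4))
u=np.array([np.cos(np.radians(17)),np.sin(np.radians(17))])
h=(c[0]+c[1])/2;d=(c[2]+c[3])/2;print(np.linalg.norm(d-h),(h+d)/2, h+u*.039,d-u*.037,'centre',h+u*.113)
print('CS',back('',(260,181),.024,i).round(4),'nozF',back('',(117,126),.01,i).round(4))
E
python3 -m jog '[[[0,0.12,0.05,0,0,0],[0,0.26,0.1,0,0,0],[0,0.32,0.13,0,0,0],[0,0.335,0.135,0,0,0],[0,0.335,0.135,0,0,0],[0,0.335,0.135,0,0,0]]]'
python3 - <<'E'
from h import *
plan((.464,.248,.0145),107)
E
```

```text
[[0.4415 0.1906]
 [0.4137 0.2836]
 [0.4838 0.3038]
 [0.5103 0.2137]]
0.0727378200554569 [0.46231048 0.24792822] [0.46488591 0.24850541] [0.46164767 0.24793577] centre [0.53565246 0.27014091]
CS [0.4553 0.1136 0.024 ] nozF [0.4511 0.0051 0.01  ]
clock: 19.0
position: [0.4658, 0.2415, 0.1257]
eef_rot: [-0.233, 1.559, 0.231]
wrist_force: [0.0, 0.5, -0.6]
gripper_width: 0.0363
t=19.00 pos [0.4658 0.2415 0.1257] jawdeg 107.0 tilt 0.08 w 0.0363 q7 1.48
 units [0.4447 0.0276 0.0014] [-0.0001 -0.0002  0.0002] rows~3
```

```bash
python3 -m jog '[[[0.12,0.015,0,0,0,0],[0.25,0.015,0,0,0,0],[0.35,0.015,0,0,0,0],[0.4,0.015,0,0,0,0],[0.42,0.015,0,0,0,0],[0.43,0.015,0,0,0,0],[0.43,0.015,0,0,0,0],[0.43,0.015,0,0,0,0]]]'
python3 - <<'E'
from h import *
plan((.464,.248,.0145),107)
E
```

```text
clock: 19.8
position: [0.4653, 0.2475, 0.0194]
eef_rot: [-0.233, 1.557, 0.235]
wrist_force: [-0.3, -0.1, -0.4]
gripper_width: 0.0367
t=19.80 pos [0.4653 0.2475 0.0194] jawdeg 107.1 tilt 0.09 w 0.0367 q7 1.54
 units [ 0.0198  0.0033 -0.0046] [ 0.0002  0.0002 -0.0001] rows~1
```

```bash
python3 -m jog '[[[0.01,0.002,-0.004,0,0,0],[0.018,0.002,-0.004,0,0,0],[0.018,0.002,-0.004,0,0,0]]]'
python3 -m jog '[[[0,0,0,0,0,0],[0,0,0,0,0,0],[0,0,0,0,0,0],[0,0,0,0,0,0],[0,0,0,0,0,0],[0,0,0,0,0,0]]]' 100
python3 -m jog '[[[-0.08,0,0,0,0,0],[-0.2,0,0,0,0,0],[-0.4,0,0,0,0,0],[-0.56,0,0,0,0,0],[-0.56,0,0,0,0,0]]]'
python3 - <<'E'
from h import *
look("g4");plan((.452,.005,.16),107)
E
```

```text
clock: 20.1
position: [0.4637, 0.2478, 0.0145]
eef_rot: [-0.234, 1.558, 0.235]
wrist_force: [-1.6, -0.1, 5.4]
gripper_width: 0.0366
clock: 20.7
position: [0.4636, 0.2475, 0.014]
eef_rot: [-0.234, 1.558, 0.234]
wrist_force: [-0.3, 0.2, -0.2]
gripper_width: 0.0853
clock: 21.2
position: [0.4665, 0.2489, 0.1592]
eef_rot: [-0.23, 1.55, 0.237]
wrist_force: [0.8, 0.6, -1.0]
gripper_width: 0.0851
t=21.25 pos [0.4652 0.2484 0.1567] jawdeg 107.1 tilt 0.32 w 0.0857 q7 1.45
 units [-0.0167 -0.915  -0.3365] [ 0.0003  0.0008 -0.0003] rows~5
```

View pics/g4.png

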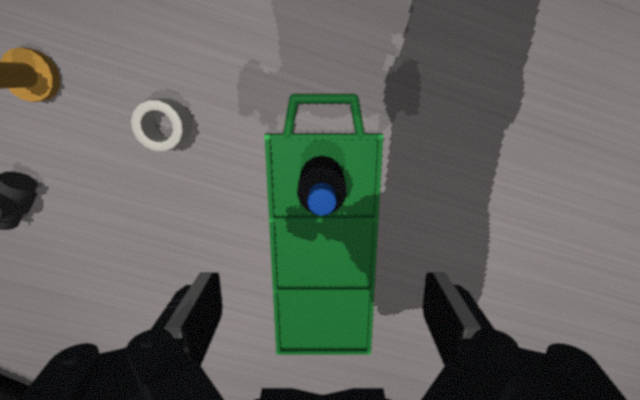

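Bottle stands in its compartment. Nozzle next.

```bash
python3 -m jog '[[[0,-0.15,-0.06,0,0,0],[0,-0.33,-0.12,0,0,0],[0,-0.52,-0.19,0,0,0],[0,-0.7,-0.26,0,0,0],[0,-0.86,-0.32,0,0,0],[0,-0.915,-0.336,0,0,0],[0,-0.915,-0.336,0,0,0],[0,-0.915,-0.336,0,0,0]]]'
python3 - <<'E'
from h import *
look("h1");plan((.452,.005,.016),107)
E
```

```text
clock: 22.05
position: [0.4501, 0.0045, 0.1533]
eef_rot: [-0.234, 1.559, 0.234]
wrist_force: [0.1, 1.1, -0.1]
gripper_width: 0.0855
t=22.10 pos [0.4502 0.0052 0.1534] jawdeg 107.2 tilt 0.07 w 0.0856 q7 1.91
 units [ 0.5497 -0.003   0.0072] [ 0.0004 -0.0002 -0.0001] rows~3
```

View pics/h1.png

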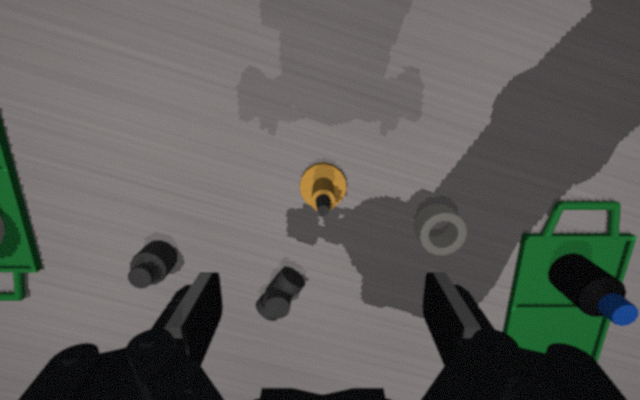

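```bash
python3 - <<'E'
from h import *
i=dict(np.load("h1.npz"));print(back('',(324,186),.01,i).round(4),back('',(323,206),.066,i).round(4))
E
python3 -m jog '[[[0.1,0,0.006,0,0,0],[0.26,0,0.006,0,0,0],[0.4,0,0.006,0,0,0],[0.48,0,0.006,0,0,0],[0.52,0,0.006,0,0,0],[0.535,0,0.006,0,0,0],[0.535,0,0.006,0,0,0],[0.535,0,0.006,0,0,0]]]'
python3 - <<'E'
from h import *
plan((.452,.005,.016),107)
E
```

```text
[0.4499 0.0062 0.01  ] [0.4482 0.0046 0.066 ]
clock: 22.9
position: [0.4527, 0.0049, 0.0211]
eef_rot: [-0.234, 1.556, 0.235]
wrist_force: [-0.0, 0.1, -0.0]
gripper_width: 0.0854
t=22.90 pos [0.4527 0.0049 0.0211] jawdeg 107.1 tilt 0.09 w 0.0854 q7 2.08
 units [ 0.0204  0.0011 -0.0027] [0.0003 0.0003 0.    ] rows~1
```

```bash
python3 -m jog '[[[0.015,0.002,-0.008,0,0,0],[0.015,0.002,-0.008,0,0,0]]]'
python3 -m jog '[[[0,0,0,0,0,0],[0,0,0,0,0,0],[0,0,0,0,0,0],[0,0,0,0,0,0],[0,0,0,0,0,0],[0,0,0,0,0,0],[0,0,0,0,0,0],[0,0,0,0,0,0]]]' 0
python3 -m jog '[[[0,0,0,0,0,0],[0,0,0,0,0,0]]]' 0
python3 -m jog '[[[-0.08,0,0,0,0,0],[-0.2,0,0,0,0,0],[-0.36,0,0,0,0,0],[-0.46,0,0,0,0,0],[-0.46,0,0,0,0,0]]]'
python3 - <<'E'
from h import *
look("h2");plan((.535,.270,.12),107)
E
```

```text
clock: 23.1
position: [0.4498, 0.0046, 0.0168]
eef_rot: [-0.234, 1.558, 0.234]
wrist_force: [1.3, 0.4, -0.1]
gripper_width: 0.0854
clock: 23.9
position: [0.45, 0.0044, 0.0167]
eef_rot: [-0.234, 1.558, 0.234]
wrist_force: [-1.0, -0.0, 5.1]
gripper_width: 0.0162
clock: 24.1
position: [0.45, 0.0044, 0.0167]
eef_rot: [-0.234, 1.558, 0.234]
wrist_force: [-1.6, -0.8, 5.3]
gripper_width: 0.0163
clock: 24.6
position: [0.4518, 0.0046, 0.1342]
eef_rot: [-0.234, 1.553, 0.234]
wrist_force: [0.7, -0.3, -1.3]
gripper_width: 0.0165
t=24.65 pos [0.4508 0.0048 0.1326] jawdeg 107.1 tilt 0.18 w 0.0161 q7 1.95
 units [0.0524 0.9146 0.6339] [ 0.0003  0.0005 -0.    ] rows~6
```

View pics/h2.png

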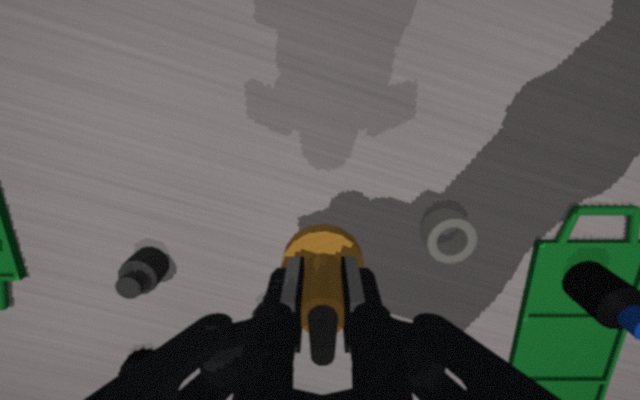

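```bash
python3 -m jog '[[[0,0.12,0.08,0,0,0],[0,0.28,0.19,0,0,0],[0,0.44,0.3,0,0,0],[0,0.6,0.41,0,0,0],[0,0.76,0.52,0,0,0],[0,0.87,0.6,0,0,0],[0,0.915,0.634,0,0,0],[0,0.915,0.634,0,0,0]]]'
python3 -m jog '[[[0,0,0,0,0,0],[0,0,0,0,0,0]]]'
python3 - <<'E'
from h import *
look("h3");plan((.535,.270,.0197),107)
E
```

```text
clock: 25.45
position: [0.5335, 0.2715, 0.1294]
eef_rot: [-0.237, 1.56, 0.236]
wrist_force: [-0.3, -0.3, -1.8]
gripper_width: 0.0161
clock: 25.65
position: [0.5338, 0.2673, 0.131]
eef_rot: [-0.233, 1.56, 0.231]
wrist_force: [-0.5, 0.1, -1.8]
gripper_width: 0.0163
t=25.70 pos [0.534  0.2676 0.1313] jawdeg 107.0 tilt 0.06 w 0.0163 q7 1.54
 units [0.4465 0.0081 0.007 ] [-0.0001 -0.0001  0.0001] rows~3
```

View pics/h3.png

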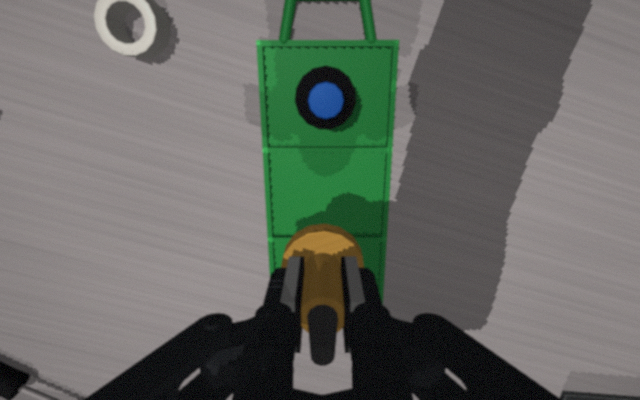

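```bash
python3 - <<'E'
from h import *
i=dict(np.load("h3.npz"));print(np.mean([back('',p,.008,i) for p in [(265,147),(391,147),(271,236),(386,236)]],axis=0).round(4))
E
python3 -m jog '[[[0.12,0.006,0,0,0,0],[0.25,0.006,0,0,0,0],[0.35,0.006,0,0,0,0],[0.4,0.006,0,0,0,0],[0.42,0.006,0,0,0,0],[0.43,0.006,0,0,0,0],[0.43,0.006,0,0,0,0],[0.43,0.006,0,0,0,0]]]'
python3 - <<'E'
from h import *
plan((.535,.270,.0197),107)
E
```

```text
[0.5328 0.2719 0.008 ]
clock: 26.5
position: [0.5344, 0.2715, 0.0251]
eef_rot: [-0.233, 1.556, 0.235]
wrist_force: [0.5, -0.1, -0.5]
gripper_width: 0.0159
t=26.50 pos [0.5344 0.2715 0.0251] jawdeg 107.1 tilt 0.10 w 0.0159 q7 1.60
 units [ 0.0217 -0.0063  0.0004] [ 0.0003  0.0003 -0.0001] rows~1
```

```bash
python3 -m jog '[[[0.01,-0.003,0,0,0,0],[0.02,-0.003,0,0,0,0],[0.02,-0.003,0,0,0,0],[0.02,-0.003,0,0,0,0]]]'
python3 -m jog '[[[0,0,0,0,0,0],[0,0,0,0,0,0],[0,0,0,0,0,0],[0,0,0,0,0,0],[0,0,0,0,0,0],[0,0,0,0,0,0],[0,0,0,0,0,0],[0,0,0,0,0,0]]]' 100
python3 -m jog '[[[-0.08,0,0,0,0,0],[-0.2,0,0,0,0,0],[-0.4,0,0,0,0,0],[-0.54,0,0,0,0,0],[-0.54,0,0,0,0,0]]]'
python3 - <<'E'
from h import *
look("h4");plan((.456,.1125,.16),107)
E
```

```text
clock: 26.9
position: [0.5344, 0.2706, 0.0198]
eef_rot: [-0.234, 1.557, 0.234]
wrist_force: [-2.6, -1.7, 5.6]
gripper_width: 0.0163
clock: 27.7
position: [0.534, 0.2704, 0.019]
eef_rot: [-0.234, 1.558, 0.234]
wrist_force: [0.6, 0.3, -0.7]
gripper_width: 0.0853
clock: 28.2
position: [0.5369, 0.2715, 0.1593]
eef_rot: [-0.231, 1.55, 0.236]
wrist_force: [1.1, 0.1, -0.5]
gripper_width: 0.0854
t=28.25 pos [0.5355 0.2711 0.1567] jawdeg 107.1 tilt 0.30 w 0.0853 q7 1.53
 units [-0.0166 -0.5131 -0.4903] [ 0.0003  0.0008 -0.0003] rows~4
```

View pics/h4.png

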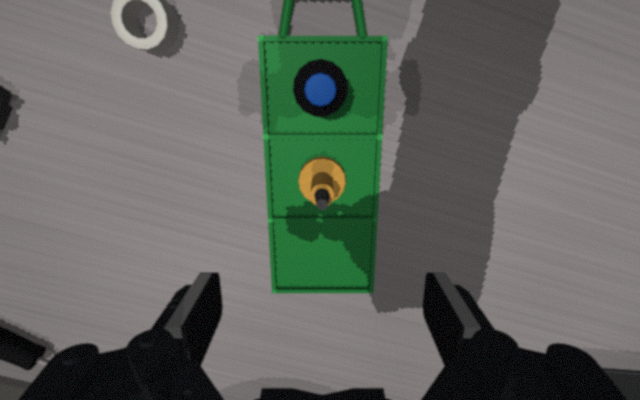

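Nozzle placed. Small collar next.

```bash
python3 -m jog '[[[0,-0.12,-0.11,0,0,0],[0,-0.25,-0.24,0,0,0],[0,-0.38,-0.36,0,0,0],[0,-0.48,-0.46,0,0,0],[0,-0.513,-0.49,0,0,0],[0,-0.513,-0.49,0,0,0],[0,-0.513,-0.49,0,0,0]]]'
python3 - <<'E'
from h import *
look("i1");plan((.456,.1125,.006),107)
E
```

```text
clock: 28.95
position: [0.455, 0.1129, 0.1538]
eef_rot: [-0.234, 1.558, 0.235]
wrist_force: [0.4, 0.4, -0.2]
gripper_width: 0.0854
t=29.00 pos [0.4552 0.1133 0.1538] jawdeg 107.2 tilt 0.02 w 0.0851 q7 1.70
 units [ 0.5911 -0.004   0.0021] [ 0.0005  0.     -0.    ] rows~3
```

View pics/i1.png

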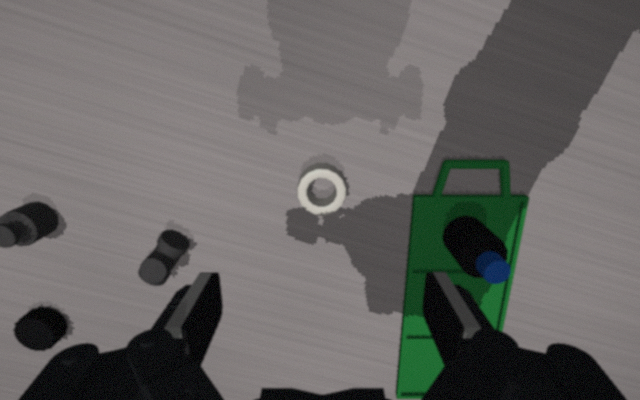

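```bash
python3 - <<'E'
from h import *
i=dict(np.load("i1.npz"));print(back('',(322,190),.024,i).round(4))
E
python3 -m jog '[[[0.15,-0.004,0,0,0,0],[0.32,-0.004,0,0,0,0],[0.46,-0.004,0,0,0,0],[0.54,-0.004,0,0,0,0],[0.57,-0.004,0,0,0,0],[0.577,-0.004,0,0,0,0],[0.577,-0.004,0,0,0,0],[0.577,-0.004,0,0,0,0]]]'
python3 - <<'E'
from h import *
plan((.456,.1125,.006),107)
E
```

```text
[0.4549 0.1128 0.024 ]
clock: 29.8
position: [0.4558, 0.1114, 0.0107]
eef_rot: [-0.234, 1.556, 0.235]
wrist_force: [-0.1, 0.3, 0.7]
gripper_width: 0.0855
t=29.80 pos [0.4558 0.1114 0.0107] jawdeg 107.1 tilt 0.11 w 0.0855 q7 1.87
 units [0.0189 0.0039 0.0021] [ 0.0003  0.0003 -0.    ] rows~1
```

```bash
python3 -m jog '[[[0.014,0.004,-0.001,0,0,0],[0.014,0.004,-0.001,0,0,0]]]'
python3 -m jog '[[[0,0,0,0,0,0],[0,0,0,0,0,0],[0,0,0,0,0,0],[0,0,0,0,0,0],[0,0,0,0,0,0],[0,0,0,0,0,0],[0,0,0,0,0,0],[0,0,0,0,0,0]]]' 0
python3 -m jog '[[[-0.08,0,0,0,0,0],[-0.2,0,0,0,0,0],[-0.4,0,0,0,0,0],[-0.5,0,0,0,0,0],[-0.5,0,0,0,0,0]]]'
python3 - <<'E'
from h import *
look("i2");plan((.605,.292,.13),107)
E
```

```text
clock: 30.0
position: [0.4545, 0.1121, 0.0066]
eef_rot: [-0.234, 1.557, 0.235]
wrist_force: [-1.1, -0.1, -0.5]
gripper_width: 0.0852
clock: 30.8
position: [0.4544, 0.1117, 0.0068]
eef_rot: [-0.234, 1.558, 0.234]
wrist_force: [-2.0, -0.6, 10.2]
gripper_width: 0.0374
clock: 31.3
position: [0.4564, 0.1124, 0.1345]
eef_rot: [-0.232, 1.552, 0.236]
wrist_force: [1.4, -0.1, -0.9]
gripper_width: 0.0376
t=31.35 pos [0.4553 0.1123 0.1327] jawdeg 107.1 tilt 0.21 w 0.0378 q7 1.74
 units [0.0139 0.5108 0.7838] [ 0.0003  0.0006 -0.0001] rows~5
```

View pics/i2.png

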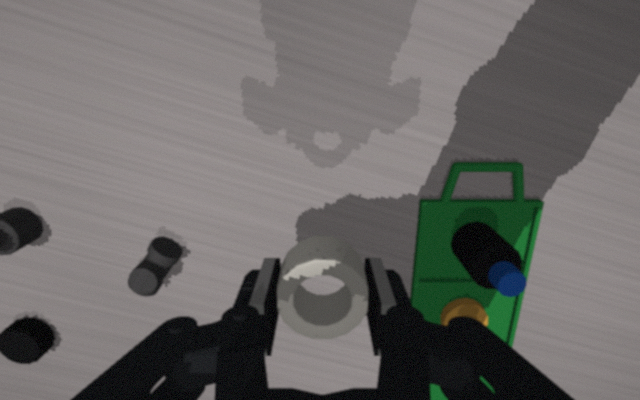

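```bash
python3 -m jog '[[[0,0.07,0.11,0,0,0],[0,0.17,0.26,0,0,0],[0,0.27,0.41,0,0,0],[0,0.37,0.56,0,0,0],[0,0.45,0.69,0,0,0],[0,0.505,0.775,0,0,0],[0,0.51,0.784,0,0,0],[0,0.51,0.784,0,0,0]]]'
python3 -m jog '[[[0,0,0,0,0,0],[0,0,0,0,0,0]]]'
python3 - <<'E'
from h import *
look("i3");plan((.605,.292,.0097),107)
E
```

```text
clock: 32.15
position: [0.6034, 0.2908, 0.129]
eef_rot: [-0.236, 1.561, 0.234]
wrist_force: [0.3, 0.3, 0.1]
gripper_width: 0.0376
clock: 32.35
position: [0.6036, 0.2898, 0.131]
eef_rot: [-0.233, 1.559, 0.233]
wrist_force: [0.9, 0.4, -1.3]
gripper_width: 0.0376
t=32.40 pos [0.6037 0.2901 0.1313] jawdeg 107.0 tilt 0.03 w 0.0377 q7 1.59
 units [0.4863 0.0058 0.0073] [ 0.0001 -0.0001  0.    ] rows~3
```

View pics/i3.png

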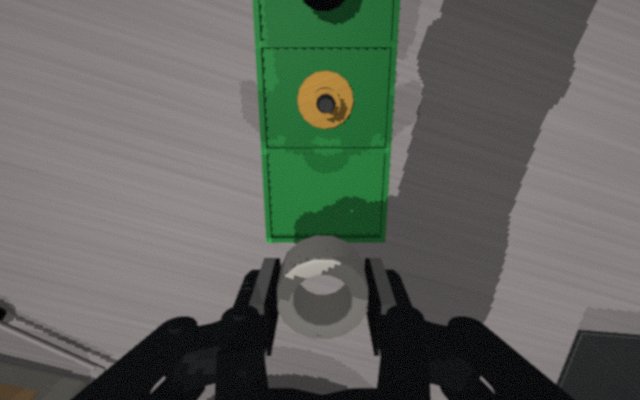

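```bash
python3 - <<'E'
from h import *
i=dict(np.load("i3.npz"));print(np.mean([back('',p,.008,i) for p in [(265,148),(391,148),(267,241),(386,241)]],axis=0).round(4))
E
python3 -m jog '[[[0.12,0.005,0.004,0,0,0],[0.25,0.005,0.004,0,0,0],[0.37,0.005,0.004,0,0,0],[0.43,0.005,0.004,0,0,0],[0.46,0.005,0.004,0,0,0],[0.47,0.005,0.004,0,0,0],[0.47,0.005,0.004,0,0,0],[0.47,0.005,0.004,0,0,0]]]'
python3 - <<'E'
from h import *
plan((.605,.292,.0097),107)
E
```

```text
[0.6054 0.2945 0.008 ]
clock: 33.2
position: [0.6057, 0.293, 0.0151]
eef_rot: [-0.233, 1.556, 0.235]
wrist_force: [0.0, -0.0, -0.9]
gripper_width: 0.0377
t=33.20 pos [0.6057 0.293  0.0151] jawdeg 107.1 tilt 0.12 w 0.0377 q7 1.64
 units [ 0.0217 -0.0032 -0.0038] [ 0.0003  0.0003 -0.0001] rows~1
```

```bash
python3 -m jog '[[[0.01,0,0,0,0,0],[0.02,0,0,0,0,0],[0.02,0,0,0,0,0],[0.02,0,0,0,0,0]]]'
python3 -m jog '[[[0,0,0,0,0,0],[0,0,0,0,0,0],[0,0,0,0,0,0],[0,0,0,0,0,0],[0,0,0,0,0,0],[0,0,0,0,0,0],[0,0,0,0,0,0],[0,0,0,0,0,0]]]' 100
python3 -m jog '[[[-0.08,0,0,0,0,0],[-0.2,0,0,0,0,0],[-0.4,0,0,0,0,0],[-0.6,0,0,0,0,0],[-0.6,0,0,0,0,0]]]'
python3 - <<'E'
from h import *
look("j1");plan((.48,0,.40),107)
E
```

```text
clock: 33.6
position: [0.6053, 0.293, 0.0099]
eef_rot: [-0.234, 1.557, 0.235]
wrist_force: [-2.8, -1.2, 8.0]
gripper_width: 0.0374
clock: 34.4
position: [0.6048, 0.2927, 0.0088]
eef_rot: [-0.234, 1.558, 0.234]
wrist_force: [0.0, -1.2, 0.0]
gripper_width: 0.0852
clock: 34.9
position: [0.6089, 0.2938, 0.1665]
eef_rot: [-0.23, 1.547, 0.237]
wrist_force: [0.7, -0.1, -0.1]
gripper_width: 0.0852
t=34.95 pos [0.6071 0.2935 0.163 ] jawdeg 107.1 tilt 0.43 w 0.0852 q7 1.58
 units [-0.9556 -0.971  -0.824 ] [ 0.0002  0.0012 -0.0003] rows~8
```

View pics/j1.png

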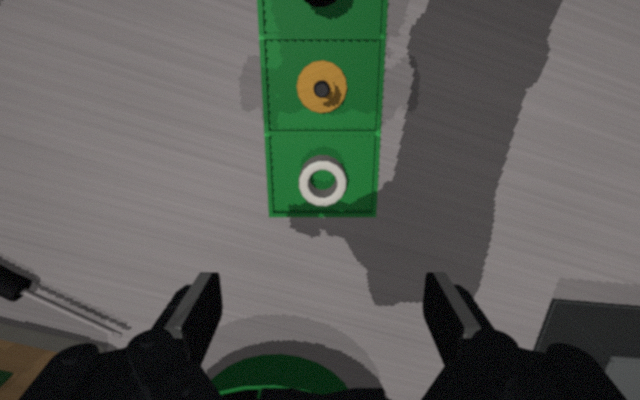

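All five placed. A final overview from above plus the fixed cameras.

```bash
python3 -m jog '[[[-0.2,-0.05,-0.05,0,0,0],[-0.95,-0.97,-0.82,0.048,0,0],[-0.95,-0.97,-0.82,0.048,0,0],[-0.95,-0.97,-0.82,0.048,0,0],[-0.95,-0.97,-0.82,0.048,0,0],[-0.95,-0.97,-0.82,0.048,0,0],[-0.95,-0.97,-0.82,0.048,0,0],[-0.95,-0.97,-0.82,0.048,0,0]]]'
python3 -m jog '[[[0,0,0,0,0,0],[0,0,0,0,0,0],[0,0,0,0,0,0],[0,0,0,0,0,0],[0,0,0,0,0,0]]]'
python3 - <<'E'
from h import *
look("k1")
s=optics.capture("scene")[:,:,::-1][130:350,205:485];d=optics.capture("side")[:,:,::-1][125:385,235:425]
cv2.imwrite("pics/k_scene.png",cv2.resize(s,None,fx=2.7,fy=2.7,interpolation=cv2.INTER_CUBIC))
cv2.imwrite("pics/k_side.png",cv2.resize(d,None,fx=2.3,fy=2.3,interpolation=cv2.INTER_CUBIC))
plan((.48,0,.4),90)
im=cv2.imread("pics/k1.png");cv2.imwrite("pics/k1z.png",cv2.resize(im[90:290,40:500],None,fx=1.7,fy=1.7))
E
```

```text
clock: 35.75
position: [0.4808, 0.004, 0.3931]
eef_rot: [0.002, 1.572, -0.002]
wrist_force: [0.9, -0.3, 0.7]
gripper_width: 0.0852
clock: 36.25
position: [0.4821, 0.0064, 0.3921]
eef_rot: [0.001, 1.573, -0.002]
wrist_force: [0.1, -0.6, 0.5]
gripper_width: 0.0858
t=36.40 pos [0.4822 0.0058 0.3926] jawdeg 89.9 tilt 0.05 w 0.0851 q7 1.52
 units [-0.0295 -0.0234 -0.0086] [-0.0004 -0.0001  0.0001] rows~1
```

View pics/k1.png

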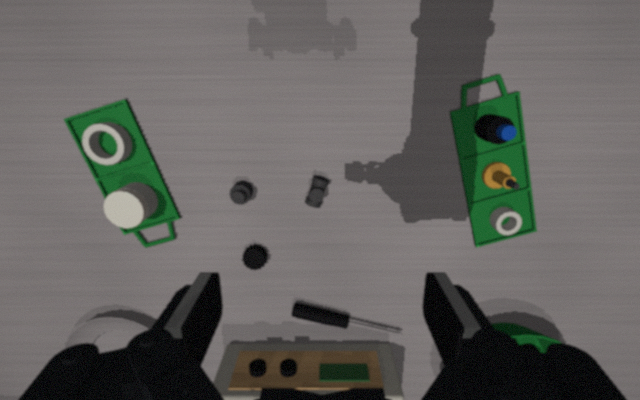

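View pics/k_scene.png

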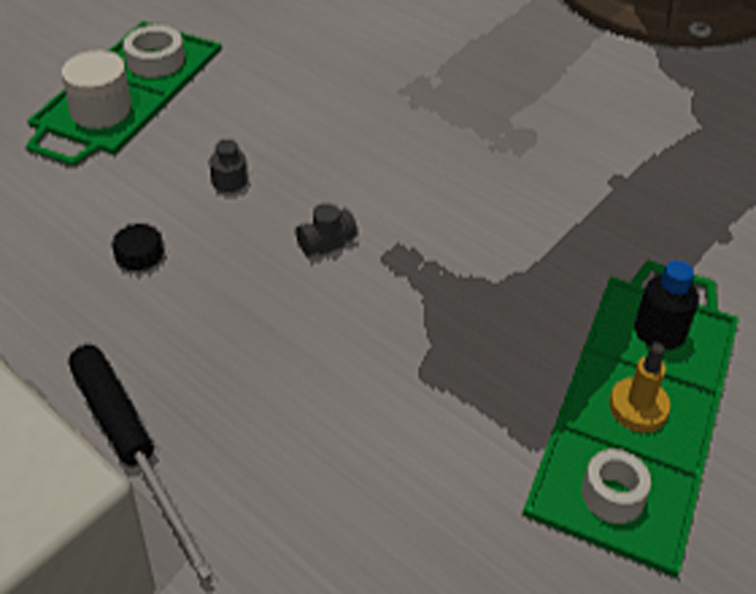

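View pics/k_side.png

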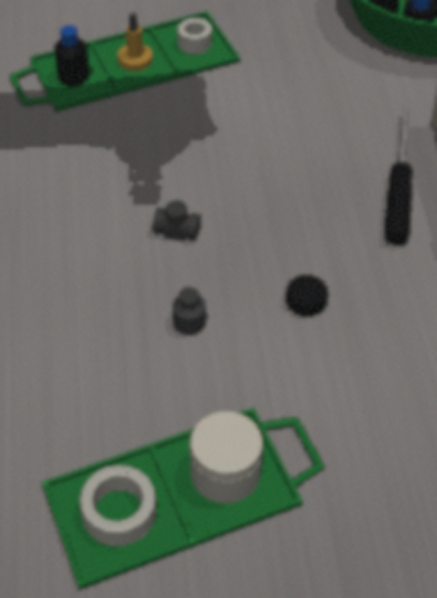

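Run:
```python
from h import *
sc=lambda u,v:(205+u/2.7,130+v/2.7); sd=lambda u,v:(235+u/2.3,125+v/2.3)
cor={('scene',3):[(612,280),(737,319),(679,576),(525,515)],('side',3):[(33,58),(57,109),(240,60),(207,14)],('scene',2):[(143,24),(220,45),(115,153),(28,121)],('side',2):[(44,484),(82,586),(300,503),(254,411)]}
O={'jar':(2,.053,(97,73),(227,442)),'CL':(2,.027,(154,43),(118,500)),'bot':(3,.071,(679,271),(69,33)),'noz':(3,.013,(641,403),(135,54)),'CS':(3,.027,(617,478),(195,34))}
for n,(t,z,a,b) in O.items():
    for cam,f,p in (('scene',sc,a),('side',sd,b)):
        c=np.mean([back(cam,f(*q),.008)[:2] for q in cor[cam,t]],axis=0)
        w=back(cam,f(*p),z)[:2]-c; th=np.radians(17.2+(180 if t==2 else 0));u=np.array([np.cos(th),np.sin(th)])
        print(n,cam,'tray frame mm',(1000*np.array([w@u,w@[-u[1],u[0]]])).round(1))
```

```text
jar scene tray frame mm [-50.6  -5.5]
jar side tray frame mm [-48.7  -1. ]
CL scene tray frame mm [45.6 -2. ]
CL side tray frame mm [45.6 -1.3]
bot scene tray frame mm [-77.1  -2.6]
bot side tray frame mm [-77.   -2.3]
noz scene tray frame mm [-0.8 -0.9]
noz side tray frame mm [0.4 3.4]
CS scene tray frame mm [74.8 -2.1]
CS side tray frame mm [71.8 -6.2]
```

All are within about 6 mm of their compartment centres, so I'm handing the job in.

Run:
```python
from bench import env
print(env.job_done())
```

```text
the job is handed in; nothing more can be done
None
```

Both kits are made up and the job is handed in at about 36 s of the 134 s allowed. The jar and large collar are in tray_two. The loose bottle, nozzle and small collar are in tray_three. Each was set down on its tray floor and released, and the arm was left clear above the bench with the gripper open.

**Placing:** in the two fixed cameras, each piece stands upright or lies flat, about 1–6 mm from its compartment centre.

**Bystanders:** the tee, check weight and closure look unmoved compared with the first pictures; I judged this by eye.

**Forces:** the highest wrist force component printed after any move was about 10 N. I did not record it continuously.

**Disagreement:** the scene and side cameras differed by about 10 mm in absolute y, more than the stated 2 mm calibration. I therefore picked and placed by close wrist-camera views, and did the final check relative to each camera's own view of the tray.

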